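# Clear the bench plate and cap the folding knives

## Task

Grip the scraper block and wipe every loose chip off the steel bench plate into the green trough along its edge, keeping the fingers and the pusher off the sharp chips. Then take the folding knives from the blue mat, lay each flat on the cleared plate, brass caps up, and press its three caps straight down fully home with the held pusher (with nothing else, and only while the knife lies on the plate). Lay the finished knives flat, caps up, on the blue mat again, stand the scraper and the pusher upright on the black rubber mat, and leave the other things on the bench where they are.

Things in the scene. Friction and masses are not known exactly. Their poses are not given: they have to be found in the camera images.
- plate: Fixed steel bench plate, 220 (x) x 260 (y) mm, top face 30 mm up; origin: centre of underside, z up. Dark rails 12 mm high over the top run along y at its x edges, 196 mm apart; -y edge open. Along the +y edge (y 130 to 207 mm, x within 107 mm) is a green swarf trough: floor 4 mm, walls 44 mm above the bench; what is wiped over the +y edge drops in. Place and yaw (to 0.15 rad) vary
- tool_mat: Fixed black rubber tool mat, 240 mm along its x, 220 mm along its y, 3 mm thick; origin at the centre of its underside, z up. It lies left or right of the plate
- knife_mat: Fixed blue felt mat on the other side of the plate, 240 x 220 x 3 mm; the knives start and end on it; origin at the centre of its underside
- scraper_c (a point): Scraper block, standing on its sole: brass sole 104 mm long (its x), 40 mm wide (its y), 20 mm high, and on it a light wooden grip rib 96 mm long, 24 mm thick (y), from 20 to 64 mm above the underside. 0.32 kg. This point is on its centre line 32 mm above the underside, z up; wipe along its y axis
- pusher_c (a point): Pusher, standing on its foot: round steel foot 40 mm in diameter, 14 mm high, flat underside, and a red square shank 28 x 28 mm (sides along its x and y) from 14 to 76 mm above the underside. 0.30 kg. This point is on its axis 38 mm above the underside, z up
- knife1_c (a point): Closed folding knife lying flat: wooden handle with rounded steel ends, 125 mm long (its x), 34 mm wide (its y), 22 mm thick, 0.16 kg; this point is its centre, 11 mm above its underside, z up out of the face with the brass caps. One or two knives are there; an absent one reads None
- knife1_cap_a (a joint): Brass rivet cap, 16 mm in diameter, in the upper face of knife1 on its centre line, -36 mm along the knife's x from its centre. The value is how far it has been pressed into the handle: 0 m when it stands 7.5 mm proud, 0.007 m when it is home on its stop, practically flush (0.5 mm proud). It starts at 0 to 0.001, takes about 7 N to move and stays where it is pushed
- knife1_cap_b (a joint): Brass rivet cap, 16 mm in diameter, in the upper face of knife1 on its centre line, 0 mm along the knife's x from its centre. The value is how far it has been pressed into the handle: 0 m when it stands 7.5 mm proud, 0.007 m when it is home on its stop, practically flush (0.5 mm proud). It starts at 0 to 0.001, takes about 7 N to move and stays where it is pushed
- knife1_cap_c (a joint): Brass rivet cap, 16 mm in diameter, in the upper face of knife1 on its centre line, +36 mm along the knife's x from its centre. The value is how far it has been pressed into the handle: 0 m when it stands 7.5 mm proud, 0.007 m when it is home on its stop, practically flush (0.5 mm proud). It starts at 0 to 0.001, takes about 7 N to move and stays where it is pushed
- knife2_c (a point): Closed folding knife lying flat: wooden handle with rounded steel ends, 125 mm long (its x), 34 mm wide (its y), 22 mm thick, 0.16 kg; this point is its centre, 11 mm above its underside, z up out of the face with the brass caps. One or two knives are there; an absent one reads None
- knife2_cap_a (a joint): Brass rivet cap, 16 mm in diameter, in the upper face of knife2 on its centre line, -36 mm along the knife's x from its centre. The value is how far it has been pressed into the handle: 0 m when it stands 7.5 mm proud, 0.007 m when it is home on its stop, practically flush (0.5 mm proud). It starts at 0 to 0.001, takes about 7 N to move and stays where it is pushed
- knife2_cap_b (a joint): Brass rivet cap, 16 mm in diameter, in the upper face of knife2 on its centre line, 0 mm along the knife's x from its centre. The value is how far it has been pressed into the handle: 0 m when it stands 7.5 mm proud, 0.007 m when it is home on its stop, practically flush (0.5 mm proud). It starts at 0 to 0.001, takes about 7 N to move and stays where it is pushed
- knife2_cap_c (a joint): Brass rivet cap, 16 mm in diameter, in the upper face of knife2 on its centre line, +36 mm along the knife's x from its centre. The value is how far it has been pressed into the handle: 0 m when it stands 7.5 mm proud, 0.007 m when it is home on its stop, practically flush (0.5 mm proud). It starts at 0 to 0.001, takes about 7 N to move and stays where it is pushed
- chip1: Loose chip, 28 x 20 x 10 mm, sawn brass; origin at the centre of its underside; starts on the plate. Three to six chips are there; an absent one reads None
- chip2: Loose chip, 34 x 22 x 10 mm, light wood; origin at the centre of its underside; starts on the plate. Three to six chips are there; an absent one reads None
- chip3: Loose chip, 26 x 24 x 12 mm, sawn brass; origin at the centre of its underside; starts on the plate. Three to six chips are there; an absent one reads None
- chip4: Loose chip, 36 x 18 x 11 mm, light wood; origin at the centre of its underside; starts on the plate. Three to six chips are there; an absent one reads None
- chip5: Loose chip, 30 x 16 x 12 mm, sawn brass; origin at the centre of its underside; starts on the plate. Three to six chips are there; an absent one reads None
- chip6: Loose chip, 30 x 26 x 10 mm, brown wood; origin at the centre of its underside; starts on the plate. Three to six chips are there; an absent one reads None
- tape: Roll of paper tape lying flat, 104 mm in diameter, 25 mm high; a bystander, not to be disturbed; origin about the middle of its underside
- pliers: Pliers with red handles, about 200 mm long, 15 mm high; a bystander, not to be disturbed; origin about the middle of its underside
- file: Flat file with a yellow handle, 290 mm long, 20 mm high; a bystander, not to be disturbed; origin about the middle of its underside
- brass_bar: Brass bar, 150 x 25 x 12 mm; a bystander, not to be disturbed; origin about the middle of its underside
- glue: Glue bottle with a yellow label and an orange cap, 48 mm in diameter, 110 mm high; a bystander, not to be disturbed; origin about the middle of its underside
Mind the look-alikes: they are no part of the job. Leave any orange, pink or turquoise look-alike of the part that bears knife1_c alone.

How it is judged:
By the outcome, as a careful person would: the job done as asked, in the order asked, and still so for the second after the job is handed in, with the robot touching nothing.
Of knife1, knife2 only 1 to 2 are there at a start; the rules pass over those that are not, and their reading is None.
Of chip1, chip2, chip3, chip4, chip5, chip6 only 3 to 6 are there at a start; the rules pass over those that are not, and their reading is None.
At some moment in a run one of scraper, pusher, knife1, knife2 may be knocked a few centimetres aside while the robot is not near it.
It also fails if it takes over 210 s, if anything falls off the work surface, if the arm or the gripper's body presses on something with over 40 N, if the wrist force passes 120 N, or if a joint passes its speed limit or range.

## Robot

A 6-joint arm with a two-finger parallel gripper is mounted at the origin on the work surface. World frame = base frame: x ahead of the robot, y to its left, z up, the work surface at z = 0. Lengths are in m, angles in rad, forces in N, time in s.
With the tool pointing down it reaches from about 0.3 to 0.825 m from the base axis. Payload 5.4 kg.
Tool frame: the origin (TCP) lies at the very end of the fingers, on their centre line; the grasp point (between the pads) lies 19 mm behind it; z points along the fingers, x is the direction in which the jaws open and shut, and the axes are right-handed (so a half turn about z gives the same grasp; the last joint's range is limited). The gripper opens to 92 mm and grips with 3 to 60 N. Pads are 20 mm wide; open, the fingers measure 128 mm over their backs; the gripper's body (75 mm by 189 mm) begins 69 mm behind the grasp point.
Start: joints at [0.907, 0.158, 1.597, -0, 1.386, -0.21], TCP at [0.252, 0.517, 0.215] pointing down, gripper open.
Joint ranges: [-2.91, 2.91], [-0.94, 2.29], [0.18, 2.7], [-1.29, 4.43], [0.17, 2.64], [-3, 3]. Speed limits (rad/s): [2.57, 2.57, 3.14, 3.14, 3.14, 3.14].

## Interface

Orientations are given as a rotation vector (axis times angle).
In Python, from workcell import bot gives the robot as it stands. Calls block until the motion is done:
- bot.goto(position, orientation): joint-space move of the TCP to a pose.
- bot.line_to(position, rot=None, max_speed=0.15): straight line of the TCP; rot=None keeps the orientation; max_speed is the mean speed in m/s.
- bot.set_joints(angles): joint-space move.
- bot.set_gripper(opening, newtons=None): opening from 0.0 (shut) to 1.0 (fully open); newtons is the grip in N (None keeps the last); returns when the fingers have stopped.
- bot.hold(seconds).
- bot.inverse_kinematics(position, orientation): joint angles nearest the present ones, or None.
- bot.read_camera(name): name is "scene" or "top" or "wrist"; returns a dict with "pixels" (400x640x3 uint8, blue, green, red), "fx", "fy", "cx", "cy" (pixels), "k1" (the pictures are not rectified: a ray, as slopes to the right and down, at radius r is drawn at 1 + k1 r^2 times it, then the intrinsics apply), "R" (3x3) and "t" (3): a world point X has camera coordinates R X + t. Camera axes: x right, y down, z forward; pixel columns grow to the right and rows downward; lengths in m; the calibration is good to about 2 mm. A picture is of the moment at which its call begins. There is no depth.
A pose or a line that the arm cannot do raises bot.MotionError and nothing moves.
- bot.job_done(): hands the job in, once; it reports no verdict.
Readings, each from a call of its own:
- bot.current_clock(): time.
- bot.current_joints(): joint angles.
- bot.current_joint_vel(): joint speeds.
- bot.current_effort(): joint torques, N m.
- bot.current_ee_pos(): TCP position.
- bot.current_tool_rot(): TCP orientation.
- bot.current_contact_force(): force on the tool from outside, world axes, zero at the start.
- bot.current_ft_torque(): the same for the moment, N m.
- bot.current_opening(): opening from 0.0 (shut) to 1.0 (fully open).
Only numpy, scipy, OpenCV 4.12 (cv2) and the standard library are available. Lean on these libraries where they do the work, as an engineer would, in place of code of your own. Each camera call takes 0.05 s, during which the arm holds its last target. There are 200 camera calls.

## Working session

There is one attempt and no reset: what is moved stays moved. The work goes in short steps, each a Python script; the robot and the scene stay as the last script left them, time stands still between calls to the robot, and variables do not carry over. Pictures are saved under pics/ and viewed, about 12 in all and at most 16, crops included, and the job is handed in when it is done.

```bash
mkdir -p pics; ls; python3 - <<'E'
from workcell import bot
import cv2
for n in ("top","scene"):
    c=bot.read_camera(n); cv2.imwrite(f"pics/{n}0.png",c["pixels"])
    print(n,c["fx"],c["fy"],c["cx"],c["cy"],c["k1"],c["R"],c["t"])
print(bot.current_clock(),bot.current_tool_rot())
E
```

```text
pics
top 501.591384924896 501.591384924896 318.2551626190996 197.60882805367416 -0.026169525777329186 [[-0.02648287 -0.99959169 -0.01072878]
 [-0.98598163  0.02788797 -0.16450679]
 [ 0.16473882  0.00622177 -0.9863176 ]] [-0.11477298  0.54373188  1.56525705]
scene 448.4488667073501 448.4488667073501 325.3459823306167 199.83694657408216 0.0002570921573884708 [[-0.64614506  0.7631211  -0.01194799]
 [ 0.50737243  0.41779917 -0.75366907]
 [-0.57014891 -0.49304163 -0.65714547]] [ 0.44963815 -0.16946931  1.68184913]
0.1 [ 2.66375778e+00  1.66445706e+00 -2.47781892e-03]
```

View pics/top0.png

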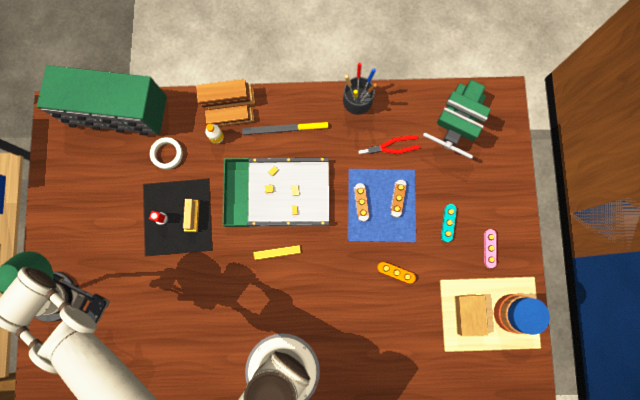

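View pics/scene0.png

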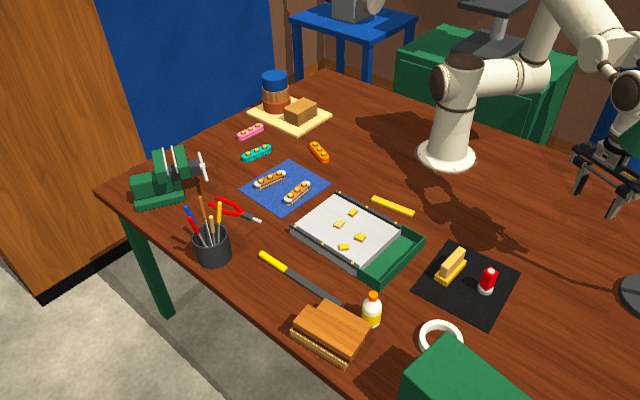

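The top view shows the plate at about (290,190) with four chips. The trough is on its left and the black mat at (178,216), with the scraper at (191,215) and the pusher at (158,217). Two knives lie on the blue mat at (362,202) and (399,198). The turquoise, pink and orange look-alikes are to the lower right.

```bash
cat > h.py <<'E'
from workcell import bot
import numpy as np, cv2
from scipy.spatial.transform import Rotation as Ro
def rv(yaw):  # tool down, jaw axis at angle yaw in the world
    return Ro.from_matrix(np.array([[np.cos(yaw),np.sin(yaw),0],[np.sin(yaw),-np.cos(yaw),0],[0,0,-1]])).as_rotvec()
def K(c): return np.array([[c["fx"],0,c["cx"]],[0,c["fy"],c["cy"]],[0,0,1]]),np.array([c["k1"],0,0,0.])
def p2w(c,uv,z):
    k,d=K(c); s=cv2.undistortPoints(np.array(uv,float).reshape(-1,1,2),k,d)[:,0]
    R=np.array(c["R"]);t=np.array(c["t"]);o=-R.T@t; r=np.c_[s,np.ones(len(s))]@R
    return o+r*((np.reshape(z,(-1,1))-o[2])/r[:,2:])
def w2p(c,X):
    k,d=K(c); return cv2.projectPoints(np.array(X,float).reshape(-1,3),cv2.Rodrigues(np.array(c["R"]))[0],np.array(c["t"],float),k,d)[0][:,0]
import pickle
def snap(cam,name,crop=None,f=1):
    c=bot.read_camera(cam); pickle.dump({k:c[k] for k in c if k!="pixels"},open(f"pics/{name}.pkl","wb"))
    im=c["pixels"]; cv2.imwrite(f"pics/{name}_full.png",im)
    if crop: im=im[crop[1]:crop[3],crop[0]:crop[2]]
    cv2.imwrite(f"pics/{name}.png",cv2.resize(im,None,fx=f,fy=f,interpolation=cv2.INTER_CUBIC)); return c
def cal(name): return pickle.load(open(f"pics/{name}.pkl","rb"))
def free(yaws,p):
    for y in yaws:
        q=bot.inverse_kinematics(p,rv(y)); print(y,None if q is None else np.round(q,2))
E
python3 - <<'E'
from h import *
c=snap("top","t1",(130,140,430,270),2.6)
np.set_printoptions(precision=4,suppress=True)
print("mat/tools",p2w(c,[[191,215],[158,217],[178,216]],[.06,.07,.003]))
print("trough/plate corners",p2w(c,[[224,158],[226,227],[329,159],[329,224]],[.04]*4))
print("knives",p2w(c,[[362,202],[399,198],[381,205]],[.03,.03,.003]))
w=bot.read_camera("wrist");T=Ro.from_rotvec(bot.current_tool_rot()).as_matrix();R=np.array(w["R"])
print("wrist cam in tool",T.T@(-R.T@np.array(w["t"])-bot.current_ee_pos()),(R@T),w["fx"])
E
```

```text
mat/tools [[0.4933 0.2755 0.06  ]
 [0.4884 0.3776 0.07  ]
 [0.499  0.3335 0.003 ]]
trough/plate corners [[ 0.6812  0.1752  0.04  ]
 [ 0.4543  0.1677  0.04  ]
 [ 0.6677 -0.168   0.04  ]
 [ 0.4548 -0.1616  0.04  ]]
knives [[ 0.5244 -0.2704  0.03  ]
 [ 0.5341 -0.3906  0.03  ]
 [ 0.5169 -0.3345  0.003 ]]
wrist cam in tool [-0.0007 -0.0804 -0.1705] [[ 1.      0.0008 -0.0003]
 [-0.0009  0.9597 -0.2809]
 [ 0.0001  0.2809  0.9597]] 330.25234573568105
```

View pics/t1.png

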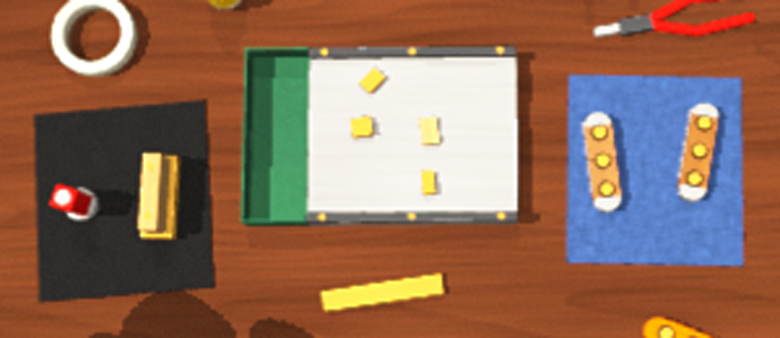

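```bash
python3 - <<'E'
from h import *
for p in ([.495,.32,.25],[.56,0,.25],[.52,-.33,.25]): free([1.57,0,-1.57,3.14],p)
bot.goto([.49,.32,.22],rv(1.57)); snap("wrist","w1",(120,60,520,360),1.9)
bot.goto([.55,.0,.25],rv(1.57)); snap("wrist","w2",(60,20,580,390),1.5)
print(bot.current_clock())
E
```

```text
1.57 [ 0.37  0.17  1.51  0.    1.46 -1.2 ]
0 [ 0.37  0.17  1.51 -0.    1.46  0.37]
-1.57 [0.37 0.17 1.51 0.   1.46 1.94]
3.14 [ 0.37  0.17  1.51 -0.    1.46 -2.77]
1.57 [-0.22  0.1   1.59  0.    1.45 -1.79]
0 [-0.22  0.1   1.59 -0.    1.45 -0.22]
-1.57 [-0.22  0.1   1.59  0.    1.45  1.35]
3.14 [-0.22  0.1   1.59  0.    1.45  2.93]
1.57 [-0.76  0.24  1.43  0.    1.47 -2.33]
0 [-0.76  0.24  1.43 -0.    1.47 -0.76]
-1.57 [-0.76  0.24  1.43  0.    1.47  0.81]
3.14 [-0.76  0.24  1.43  0.    1.47  2.38]
2.725
```

View pics/w1.png

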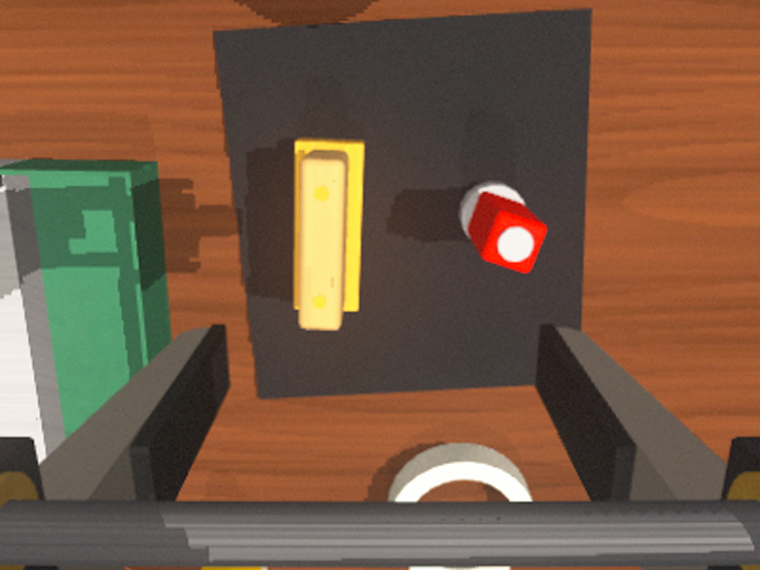

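View pics/w2.png

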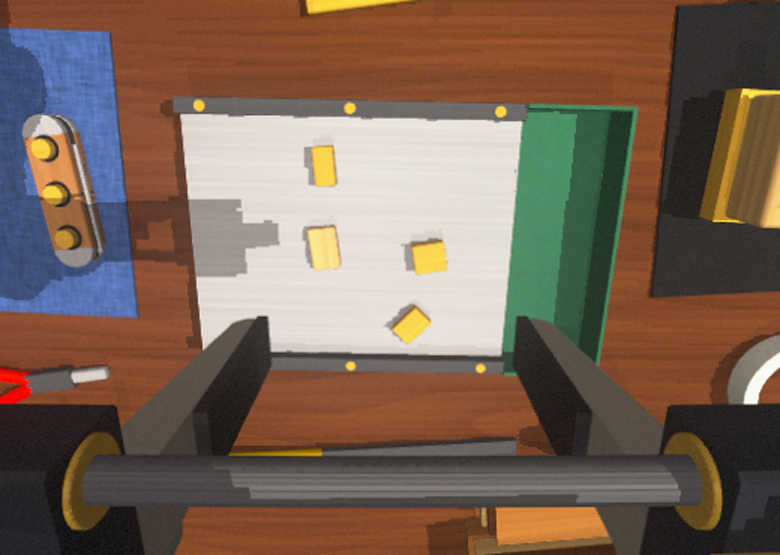

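The first picture shows the scraper with its rib top at about (303–347,152–329) and the pusher's top disc at (515,244). The second shows the whole plate with four chips, all well clear of the −y edge, so there is room to land the scraper behind them.

```bash
python3 - <<'E'
from h import *
np.set_printoptions(precision=4,suppress=True)
c=cal("w1"); f=lambda a:np.array(a,float)/1.9+[120,60]
r=p2w(c,f([(303,152),(347,152),(341,329),(300,329)]),.067);print("rib",r,r.mean(0),np.linalg.norm(r-np.roll(r,1,0),axis=1))
r=p2w(c,f([(295,140),(364,142),(358,311)]),.023);print("sole",r,(r[0]+r[2])/2)
r=p2w(c,f([(498,210),(547,230),(531,272),(481,253),(515,244)]),.079);print("push",r,r[:4].mean(0),np.linalg.norm(r[:4]-np.roll(r[:4],1,0),axis=1))
print("foot",p2w(c,f([(493,215)]),.017))
r=p2w(c,f([(217,32),(590,10),(582,384),(259,397)]),.003);print("mat",r,r.mean(0))
c=cal("w2"); f=lambda a:np.array(a,float)/1.5+[60,20]
r=p2w(c,f([(181,114),(521,121),(505,355),(202,348)]),.03);print("plate",r,r.mean(0))
r=p2w(c,f([(199,105),(350,108),(501,112),(350,366),(480,368)]),.042);print("bolts",r)
print("chips",p2w(c,f([(324,167),(324,248),(429,257),(411,325)]),.04))
E
```

```text
rib [[0.4467 0.2803 0.067 ]
 [0.4468 0.3028 0.067 ]
 [0.5444 0.2979 0.067 ]
 [0.5444 0.2751 0.067 ]] [0.4956 0.289  0.067 ] [0.0978 0.0225 0.0978 0.0228]
sole [[0.445  0.2705 0.023 ]
 [0.4462 0.3104 0.023 ]
 [0.5507 0.3057 0.023 ]] [0.4978 0.2881 0.023 ]
push [[0.4746 0.3795 0.079 ]
 [0.4851 0.4051 0.079 ]
 [0.5076 0.3984 0.079 ]
 [0.4973 0.3718 0.079 ]
 [0.4925 0.3891 0.079 ]] [0.4912 0.3887 0.079 ] [0.0239 0.0277 0.0235 0.0285]
foot [[0.4908 0.3884 0.017 ]]
mat [[0.3843 0.2246 0.003 ]
 [0.3724 0.4417 0.003 ]
 [0.6124 0.458  0.003 ]
 [0.6217 0.2359 0.003 ]] [0.4977 0.34   0.003 ]
plate [[ 0.4651 -0.1582  0.03  ]
 [ 0.4705  0.0998  0.03  ]
 [ 0.6663  0.1001  0.03  ]
 [ 0.6594 -0.163   0.03  ]] [ 0.5653 -0.0303  0.03  ]
bolts [[ 0.459  -0.1393  0.042 ]
 [ 0.4614 -0.0289  0.042 ]
 [ 0.4642  0.0816  0.042 ]
 [ 0.6703 -0.0339  0.042 ]
 [ 0.6724  0.0766  0.042 ]]
chips [[ 0.5042 -0.0498  0.04  ]
 [ 0.5675 -0.0522  0.04  ]
 [ 0.575   0.0312  0.04  ]
 [ 0.6336  0.0175  0.04  ]]
```

```bash
cat >> h.py <<'E'
PC=np.array([.5657,-.0312]); PY=-.0235
def pl(x,y,z): c,s=np.cos(PY),np.sin(PY); return np.array([PC[0]+c*x-s*y,PC[1]+s*x+c*y,z])
def F(): return np.array(bot.current_contact_force())
def down(p,zmax,df,step=.001,speed=.02):
    """lower from the present pose until the vertical force changes by df or zmax is reached"""
    bot.hold(.15); f0=F()[2]; z=bot.current_ee_pos()[2]
    while z>zmax:
        z=max(z-step,zmax); bot.line_to([p[0],p[1],z],max_speed=speed)
        if F()[2]-f0>df: break
    return z,F()[2]-f0
E
python3 - <<'E'
from h import *
s=[.4966,.2886]; r=rv(1.52)
bot.set_gripper(1.0)
bot.goto([*s,.15],r); bot.line_to([*s,.029],max_speed=.12); bot.set_gripper(0,40)
print("open",bot.current_opening()*92,F()); bot.line_to([*s,.13]); bot.hold(.1); print(bot.current_opening()*92,F())
rp=rv(np.pi/2+PY)
bot.goto(pl(-42,-75,130)/1,rp) if 0 else bot.goto(pl(-.042,-.075,.13),rp)
bot.line_to(pl(-.042,-.075,.066)); print(down(pl(-.042,-.075,0),.050,4),bot.current_clock())
snap("wrist","w3",(60,20,580,390),1.2); print(F())
E
```

```text
open 23.874609771106062 [-0.34535693 -1.19182493 -0.51516114]
23.566790586619152 [-0.53146929 -0.46744069 -4.56771813]
(np.float64(0.0545408096563087), np.float64(11.077305949070906)) 12.6833
[-3.18220369  1.86606754  8.38099782]
```

View pics/w3.png

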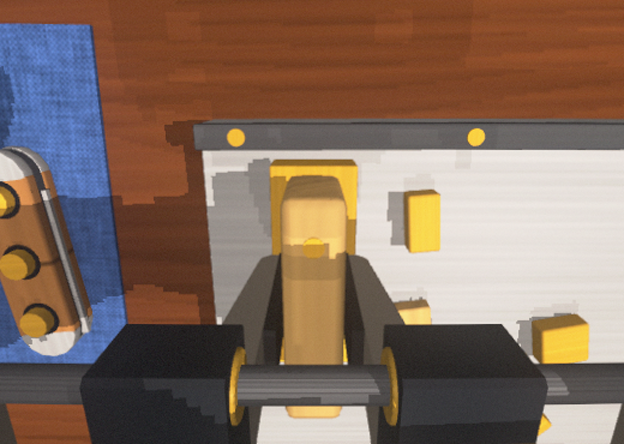

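The scraper sits flat on the plate just inside the near rail, behind the chips. Wiping now.

```bash
python3 - <<'E'
from h import *
z=.0555; 
for i,x in enumerate((-.042,.042,0)):
    if i:
        bot.line_to(pl(x0,.138,.10)); bot.line_to(pl(x,-.075,.10),max_speed=.3); bot.line_to(pl(x,-.075,z),max_speed=.08)
    x0=x
    for y in (-.03,.03,.09,.138): bot.line_to(pl(x,y,z),max_speed=.09); print(x,y,F().round(1))
bot.line_to(pl(0,.138,.12)); print(bot.current_clock(),bot.current_opening()*92)
bot.goto(pl(-.03,-.12,.28),rv(np.pi/2+PY)); snap("wrist","w4",(60,0,640,390),1.3)
snap("top","t4",(130,140,430,270),2.6)
E
```

```text
-0.042 -0.03 [-0.1  4.1  7.1]
-0.042 0.03 [0.6 0.2 5.3]
-0.042 0.09 [-0.8  0.   5.6]
-0.042 0.138 [0.3 0.1 7.1]
0.042 -0.03 [1.4 3.  3.4]
0.042 0.03 [-0.3  2.9  5.1]
0.042 0.09 [ 0.5 -0.5  5.8]
0.042 0.138 [-0.3  0.8  5.8]
0 -0.03 [-0.7  2.1  0.1]
0 0.03 [ 0.   0.9 -2.6]
0 0.09 [-0.5  0.3 -3.3]
0 0.138 [-0.5  0.5 -2.6]
26.325 23.820810187059788
```

View pics/w4.png

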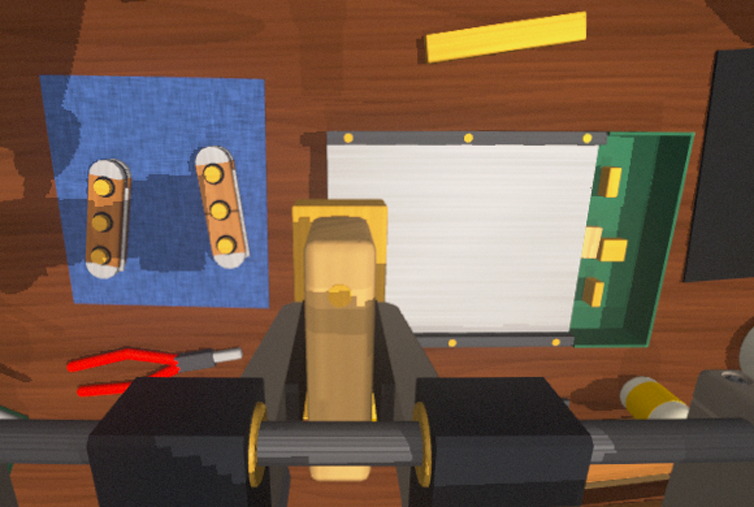

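All four chips are in the trough, with a light wood one lying close to the plate edge at (592,242). The plate is clear. Next I'll return the scraper and check the pusher and trough.

```bash
python3 - <<'E'
from h import *
np.set_printoptions(precision=4,suppress=True)
s=[.4966,.2866]
bot.line_to(pl(-.03,.1,.2),max_speed=.4)
bot.goto([*s,.10],rv(1.52)); bot.line_to([*s,.034]); print(down(s,.025,4))
bot.set_gripper(.6); bot.hold(.2); bot.line_to([*s,.12]); bot.set_gripper(1.)
bot.goto([.49,.28,.22],rv(1.57)); snap("wrist","w5",(60,40,560,390),1.55)
c=cal("w4"); f=lambda a:np.array(a,float)/1.3+[60,0]
print(p2w(c,f([(213,173),(220,210),(226,245),(104,187),(103,222),(101,257)]),.032)); 
r=p2w(c,f([(40,75),(264,79),(268,307),(74,304)]),.003);print("bluemat",r,r.mean(0),bot.current_clock())
E
```

```text
(np.float64(0.02773662023846174), np.float64(4.3216743899464385))
[[ 0.489  -0.2691  0.032 ]
 [ 0.525  -0.2659  0.032 ]
 [ 0.5607 -0.2634  0.032 ]
 [ 0.4995 -0.3769  0.032 ]
 [ 0.534  -0.384   0.032 ]
 [ 0.5702 -0.3925  0.032 ]]
bluemat [[ 0.3923 -0.4376  0.003 ]
 [ 0.4027 -0.2187  0.003 ]
 [ 0.6412 -0.2312  0.003 ]
 [ 0.6327 -0.4503  0.003 ]] [ 0.5172 -0.3345  0.003 ] 34.8417
```

View pics/w5.png

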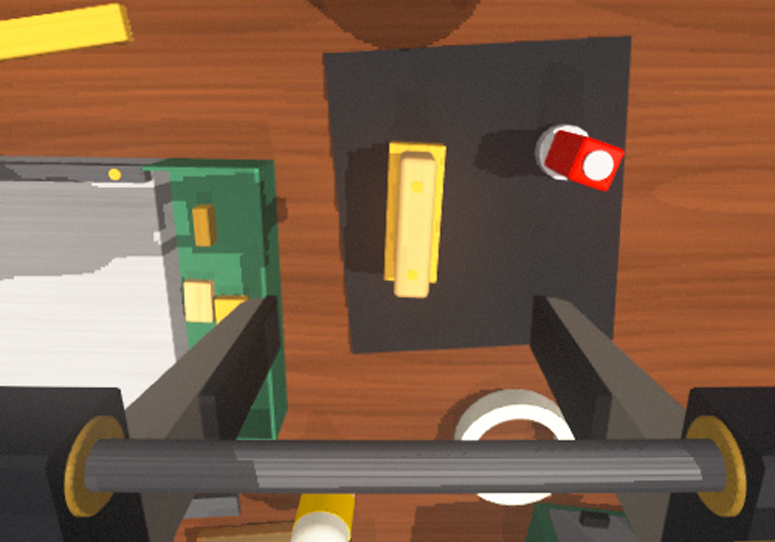

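Pusher and scraper stand upright and the chips lie in the trough. Next I'll take a close view of the knives.

```bash
python3 - <<'E'
from h import *
c=cal("w5"); f=lambda a:np.array(a,float)/1.55+[60,40]
print("pusher",p2w(c,f([(599,165)]),.079),"foot",p2w(c,f([(565,152)]),.017))
bot.goto([.50,-.2,.2],rv(1.57+PY)); bot.goto([.50,-.325,.2],rv(1.57)); snap("wrist","w6",(140,60,540,360),1.9); print(bot.current_clock())
E
```

```text
pusher [[0.45321974 0.39943583 0.079     ]] foot [[0.45242234 0.39728323 0.017     ]]
37.2083
```

View pics/w6.png

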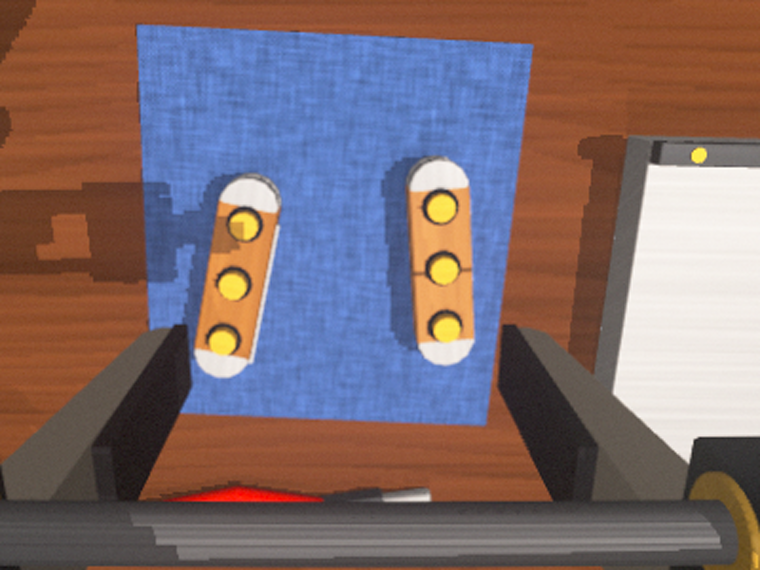

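Both knives lie caps up: one at caps (441,206),(445,268),(447,327), the other at (245,223),(234,284),(224,340). The pusher has been knocked about 4 cm to (0.453,0.398). Laying both knives on the plate.

```bash
cat > k.py <<'E'
from h import *
def pick(p,yaw,z,back=.012):
    bot.set_gripper(.75); bot.goto([*p,z+.09],rv(yaw)); bot.line_to([*p,z+.005],max_speed=.12)
    bot.set_gripper(0,30); print("width",bot.current_opening()*92); bot.line_to([*p,z+.09]); bot.hold(.1)
    print("held",bot.current_opening()*92,F().round(2))
def place(p,yaw,z):
    bot.goto([*p[:2],z+.07],rv(yaw)); bot.line_to([*p[:2],z+.009]); print(down(p,z,3))
    bot.set_gripper(.6); bot.hold(.1); bot.line_to([*p[:2],z+.09])
E
python3 - <<'E'
from k import *
c=cal("w6"); f=lambda a:np.array(a,float)/1.9+[140,60]
for (caps,y) in (([(441,206),(445,268),(447,327)],.03),([(245,223),(234,284),(224,340)],-.07)):
    r=p2w(c,f(caps),.0325); ctr=r.mean(0)[:2]; d=r[2]-r[0]; a=np.arctan2(d[1],d[0])
    print(ctr,a,np.linalg.norm(d),"yaw")
    pick(ctr,a+np.pi/2,.003); place(pl(0,y,0),PY+np.pi/2,.033)
    print(bot.current_clock())
bot.goto(pl(-.02,-.02,.25),rv(np.pi/2+PY)); snap("wrist","w7",(140,30,540,330),1.9)
E
```

```text
[ 0.52443609 -0.26783221] 0.09049805043387295 0.07172867497630103 yaw
width 33.76340310688594
held 33.70373149446888 [ 0.38 -0.41 -1.8 ]
(np.float64(0.0345471560819288), np.float64(6.311063372884531))
45.9333
[ 0.53321684 -0.38688273] -0.21819563131031106 0.07165268890267193 yaw
width 34.002322376063574
held 33.549757295174345 [ 0.06 -0.03 -1.73]
(np.float64(0.03457385717422687), np.float64(6.59629101923271))
55.475
```

View pics/w7.png

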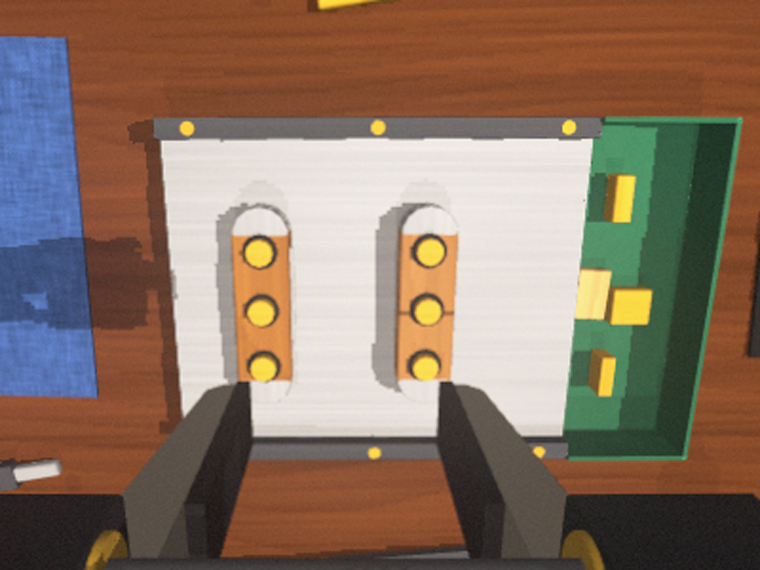

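Both knives lie flat, caps up, on the plate. The caps are at (260,252),(261,312),(263,367) and (430,251),(428,311),(425,367). Fetching the pusher.

```bash
python3 - <<'E'
from k import *
np.set_printoptions(precision=4,suppress=True)
c=cal("w7"); f=lambda a:np.array(a,float)/1.9+[140,30]
C=p2w(c,f([(430,251),(428,311),(425,367),(260,252),(261,312),(263,367)]),.0595); print(C); np.save("caps.npy",C)
p=[.4528,.3985]; r=rv(1.27)
bot.set_gripper(.8); bot.goto([.5,.2,.25],rv(1.4)); bot.goto([*p,.13],r); bot.line_to([*p,.025],max_speed=.1)
bot.set_gripper(0,50); print("width",bot.current_opening()*92); bot.line_to([*p,.13]); bot.hold(.1); print(bot.current_opening()*92,F())
bot.goto([.5,.2,.2],rv(1.5)); q=C[1]; bot.goto([q[0],q[1],.14],rv(np.pi/2+PY)); bot.line_to([q[0],q[1],.088]); print(bot.current_clock())
snap("wrist","w8",(140,30,540,330),1.5)
E
```

```text
[[ 0.5313 -0.0003  0.0595]
 [ 0.5675 -0.001   0.0595]
 [ 0.603  -0.0023  0.0595]
 [ 0.5295 -0.0989  0.0595]
 [ 0.5656 -0.1005  0.0595]
 [ 0.6006 -0.1014  0.0595]]
width 27.894642118593612
27.734549324932306 [ 0.6289 -0.4254 -4.3735]
63.6833
```

View pics/w8.png

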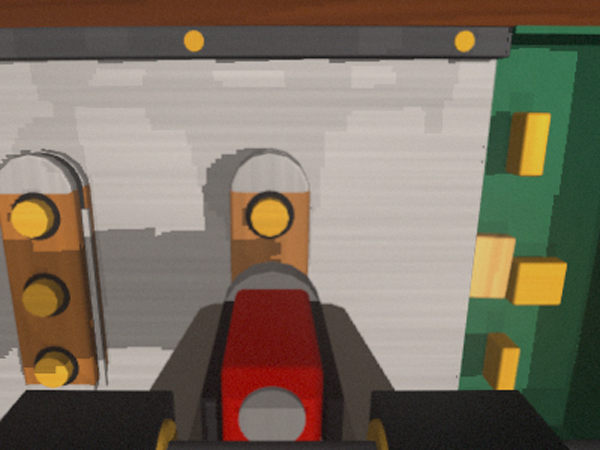

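The pusher is held upright over the middle cap and its foot clears the neighbouring cap. Pressing all six.

```bash
python3 - <<'E'
from k import *
C=np.load("caps.npy"); r=rv(np.pi/2+PY)
for i in (1,0,2,4,3,5):
    q=C[i]; bot.line_to([q[0],q[1],.10],max_speed=.2); bot.line_to([q[0],q[1],.085],max_speed=.1)
    a=down(q,.069,32); bot.hold(.25); e=bot.current_ee_pos()
    print(i,np.round(a,4),np.round(e,4),F().round(1)); bot.line_to([q[0],q[1],.10],max_speed=.1)
print(bot.current_clock(),bot.current_opening()*92)
bot.line_to([.50,-.05,.26],max_speed=.25); bot.goto([.50,.13,.26],rv(np.pi/2+PY)); 
snap("top","t9",(220,150,340,235),6.5); snap("wrist","w9",(0,0,640,400),1.2)
E
```

```text
1 [ 0.0693 35.6847] [ 0.568  -0.001   0.0741] [-14.8   2.4  34.1]
0 [ 0.0703 32.3899] [ 5.318e-01 -4.000e-04  7.410e-02] [-11.5   1.5  28.3]
2 [ 0.0694 32.6202] [ 0.6035 -0.0024  0.0741] [-14.1   1.7  30. ]
4 [ 0.0694 36.2384] [ 0.5661 -0.1006  0.0741] [-15.1   5.   31.7]
3 [ 0.0693 37.7062] [ 0.5301 -0.099   0.0741] [-13.5   4.2  34.7]
5 [ 0.0694 32.6978] [ 0.6011 -0.1015  0.0742] [-12.8   3.5  30.2]
97.0333 27.87579498935558
```

View pics/w9.png

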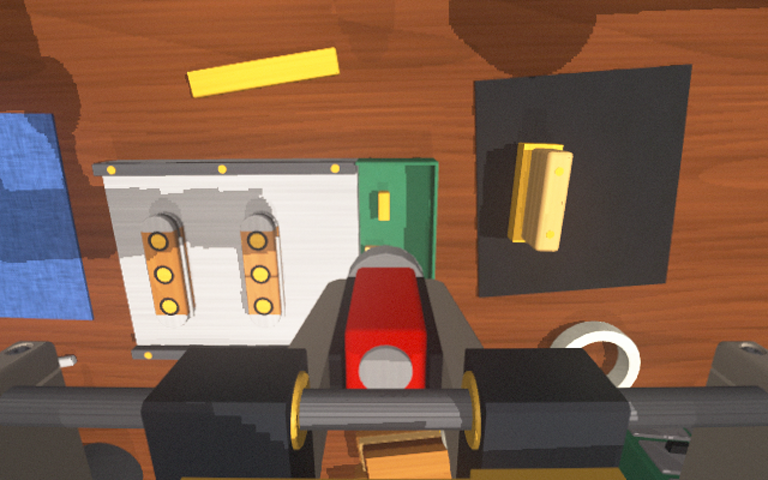

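The six press heights agree within 0.1 mm at 74.1 mm, which is about 0.5 mm proud, and the caps look flush. The scraper still stands. Now I'll return the pusher, then the knives.

```bash
python3 - <<'E'
from k import *
p=[.475,.392]
bot.goto([*p,.11],rv(1.5)); bot.line_to([*p,.031]); print(down(p,.021,4))
bot.set_gripper(.55); bot.hold(.2); bot.line_to([*p,.13]); print(bot.current_clock())
bot.goto([.5,.2,.25],rv(1.5))
C=np.load("caps.npy")
for i,(d,a) in ((3,((.53,-.385),0.)),(0,((.5245,-.285),0.))):
    r=C[i:i+3]; v=r[2]-r[0]; k=np.arctan2(v[1],v[0]); print(k)
    pick(r.mean(0)[:2],k+np.pi/2,.030); place(d,a+np.pi/2,.006); print(bot.current_clock())
bot.goto([.50,-.10,.3],rv(1.57)); snap("wrist","w10",(0,0,640,400),1.2)
bot.goto([.3,.1,.4],rv(1.57)); snap("top","t10",(130,120,430,270),2.6); print(bot.current_clock())
E
```

```text
(np.float64(0.02383448203366366), np.float64(9.43987721185025))
104.625
-0.03564285064422605
width 33.72131929977784
held 33.77595038165577 [ 0.37  1.03 -2.19]
(np.float64(0.006869623376431472), np.float64(9.011770959451542))
115.2083
-0.028493299431279515
width 33.75998719535055
held 33.774088868495234 [-0.18  0.51 -2.53]
(np.float64(0.0076476670624818196), np.float64(3.623853534064624))
124.7583
127.0833
```

View pics/t10.png

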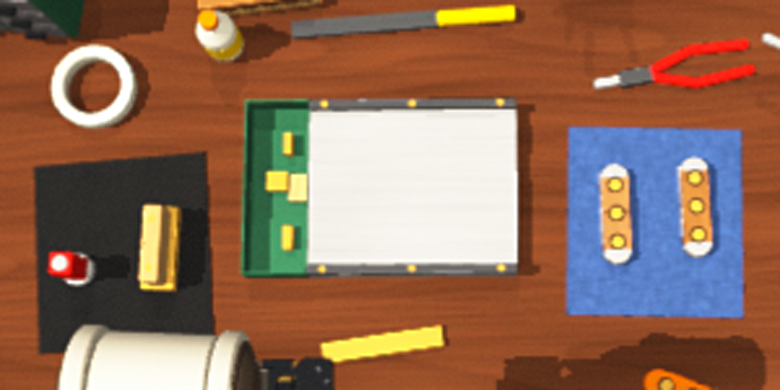

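View pics/w10.png

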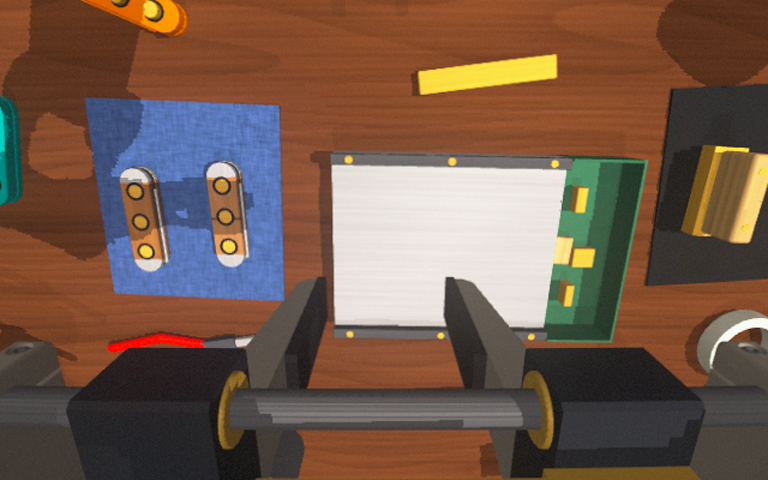

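Top and wrist views agree: the knives are caps up on the blue mat, both tools stand on the black mat, the plate is clear, and all four chips are in the trough. One last check is whether the wooden chip by the edge lies flat on the trough floor.

```bash
python3 - <<'E'
from h import *
f=lambda a:np.array(a,float)/1.9+[140,30]
def loc(P): d=P[:,:2]-PC; c,s=np.cos(PY),np.sin(PY); return np.c_[d@[c,s],d@[-s,c]].round(4)
for z in (.014,.024,.034): print(z,loc(p2w(cal("w7"),f([(580,270),(611,270),(604,320),(577,318)]),z)).tolist())
im=cv2.imread("pics/w7_full.png")[150:230,420:520]; cv2.imwrite("pics/chip.png",cv2.resize(im,None,fx=6,fy=6,interpolation=cv2.INTER_CUBIC))
im=cv2.imread("pics/w8_full.png"); cv2.imwrite("pics/chip.png",np.hstack([cv2.resize(im[160:260,430:540],(396,360),interpolation=2),cv2.resize(cv2.imread("pics/w5_full.png")[190:270,150:238],(396,360),interpolation=2)]))
E
```

```text
0.014 [[-0.0141, 0.1363], [-0.0141, 0.157], [0.0204, 0.1563], [0.019, 0.1377]]
0.024 [[-0.0163, 0.1324], [-0.0163, 0.1526], [0.0174, 0.1519], [0.016, 0.1338]]
0.034 [[-0.0184, 0.1286], [-0.0184, 0.1482], [0.0144, 0.1475], [0.013, 0.1299]]
```

View pics/chip.png

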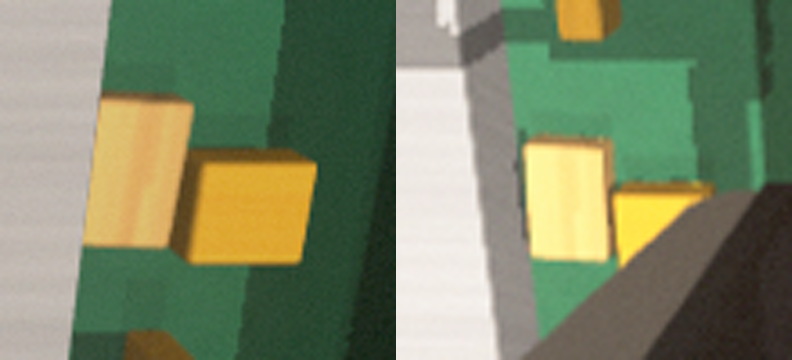

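The chip's outline comes to 34 × 20 mm at a flat chip's top height, and it sits wholly in the trough. Handing in.

```bash
python3 -c "
from h import *
print(bot.current_ee_pos(),bot.current_clock()); bot.job_done()"
```

```text
[0.30052303 0.0994952  0.39922886] 127.0833
the job is handed in; nothing more can be done
```

The job is handed in at 127 s of the 210 s allowed, and none of my checks failed.

- **Wiping:** Three passes with the gripped scraper put all four chips in the trough. In the last views the plate is clear.
- **Pressing:** Both knives lay on the plate and all six caps were pressed with the held pusher at about 30–35 N. The six press heights agreed to 0.1 mm, at the height expected for fully home, and the caps look flush. There was also an unexplained sideways force of 11–15 N on each press. The heights give no sign that it mattered.
- **Putting back:** The last top and wrist views show both knives flat, caps up, on the blue mat. The last top view shows the scraper and pusher upright on the black mat. The bystanders and look-alikes in the last views appear undisturbed.
- **Knock:** The pusher was knocked about 4 cm aside during the run. I saw this before gripping it and took it from its new place.

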